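Fold over the flap of a book box and tuck its tab under the front lip

TASK

Close the open book box on the table: bend the tab at the end of the standing flap inward at its crease, fold the flap down over the books so that the tab's edge comes down on the front ledge just short of the lip, then press the raised crease flat so that the edge slides in beneath the lip and stays tucked there. Only push and press with the fingertips or the outside of the fingers: pick nothing up, do not shove or lift the box or the books in it, and leave everything else on the table where it is.

Things in the scene. Friction and masses are not known exactly. Their poses are not given: they have to be found in the camera images.
- book_box: Loose tray of 3 mm grey board holding two books (about 1.05 kg together), 158 mm deep (its x), 206 mm wide (its y), walls 45 mm high; origin under its centre, z up. The flap is hinged to the top of the back wall (+x side, away from the robot). The front wall (x = -79 to -76 mm, nearest the robot) carries the retaining lip in its middle. The books' top is at z = 40 mm.
- lip_edge (a point): Middle of the lip's lower inner edge, at x = -65, z = 52 mm of the box. The lip is 124 mm wide (box y) and 3 mm thick (top at z = 55 mm) and reaches from the front face to this edge. Under it, level with the rim, runs a ledge: top at z = 45 mm, x = -76 to -48 mm. The slot between is 7 mm high, open toward +x, 11 mm deep.
- flap (a joint): Hinge angle of the flap, rad: 0 = flat on the rim, 1.57 = upright, more = leaning back, away from the lip (at most 2.0). It starts between 1.5 and 1.8. The flap is a 3 mm board, 206 mm wide, 105 mm long from hinge to crease. The hinge is stiff (0.15 N m) and stays where it is left: about 1.5 N at the crease moves it.
- tab (a joint): Bend of the tab about the crease at the flap's end, rad: 0 = in line with the flap; it starts at 0.05 to 0.35, grows as the tab bends inward (toward box and robot) and stops at 0.95. The crease turns at 0.015 N m, ten times easier than the hinge, and stays where left: a push on the tab's back near its edge first bends the tab to its stop, then turns the flap.
- flap_hinge (a point): Middle of the flap's hinge line, on top of the back wall, at x = +77, z = 45 mm of the box. The line runs along the box's y.
- crease (a point): Middle of the crease between flap and tab, 105 mm from the hinge line, at mid thickness. Pressing the crease down when the tab's edge stands on the ledge flattens the fold and drives the edge toward the front, up to 8 mm under the lip.
- tab_edge (a point): Middle of the tab's free edge, at mid thickness. The tab is a 3 mm board, 45 mm long from crease to edge, 196 mm wide at the crease, about 84 mm at the edge. Bent by 0.85 rad or more, the edge comes down on the ledge inside the lip; bent less, it lands on top of the lip. Job done: it lies at x = -73, z = 46.5 mm of the box.
- upper_book: The upper of the two books in the box, 193x138x15 mm, lying on the other; origin under its middle, about 25 mm above the box's origin. Its long side runs along the box's y.
- binder_clip: black spring binder clip 40x41x47 mm standing on its jaw, behind the book box; a bystander, origin at its foot
- thread_spool: wooden spool of white thread, 47 mm across and 60 mm high, standing right of the book box; a bystander, origin at its foot
- awl: awl with a turned wooden handle, 155 mm long and 29 mm high, lying between the robot and the book box; a bystander, origin under its middle
- rubber_stamp: wooden hand stamp 36x40x74 mm, standing at the back to the left of the tool tray; a bystander, origin at its foot
- glue_pot: open plastic glue pot, 73 mm across and 81 mm high, to the right at the back; a bystander, origin at its foot
- tape_roll: roll of masking tape, 104 mm across and 25 mm high, lying to the left at the back; a bystander, origin under its middle
- press_weight: steel press weight with a brass knob, 55x60x53 mm, on a pressing board at the right edge; a bystander, origin at its foot

How it is judged:
By the outcome, as a careful person would: the job done as asked, in the order asked, and still so for the second after the job is handed in, with the robot touching nothing.
It also fails if it takes over 45 s, if anything falls off the work surface, if the arm or the gripper's body presses on something with over 40 N, if the wrist force passes 120 N, or if a joint passes its speed limit or range.

ROBOT

A 6-joint arm with a two-finger parallel gripper is mounted at the origin on the work surface; the furniture and walls round the work are solid. World frame = base frame: x ahead of the robot, y to its left, z up, the work surface at z = 0. Lengths are in mm, angles in rad, forces in N, time in s.
With the tool pointing down it reaches from about 325 to 850 mm from the base axis. Payload 15.5 kg.
Tool frame: the origin (TCP) lies at the very end of the fingers, on their centre line; the grasp point (between the pads) lies 19 mm behind it; x points along the fingers, z is the direction in which the jaws open and shut, and the axes are right-handed (so a half turn about x gives the same grasp; the last joint's range is limited). The gripper opens to 91 mm and grips with 3 to 60 N. Pads are 32 mm wide; open, the fingers measure 118 mm over their backs; the gripper's body (76 mm by 178 mm) begins 60 mm behind the grasp point.
Start: joints at [1.103, 0.494, 1.345, -0, 1.302, -0.096], TCP at [227.636, 582.072, 213.915] pointing down, gripper open.
Joint ranges: [-2.91, 2.91], [-0.82, 2.16], [0.22, 2.67], [-1.22, 4.37], [0.12, 2.79], [-3.08, 3.08]. Speed limits (rad/s): [1.89, 1.89, 2.57, 3.01, 3.01, 3.01].

INTERFACE

Orientations are given as [roll, pitch, yaw] about the fixed x, y, z axes, in that order (R = Rz(yaw) Ry(pitch) Rx(roll)).
In Python, from station import arm gives the robot as it stands.
- The arm moves only by the tool servo_tool, never from a script. Its argument "rows" is a list of rows, each an object with "dp": the shift along the tool's x, y, z in mm, a list of three; "turn": the turn about the tool's x in rad; "hand": the opening, from 0 (shut) to 1 (fully open). In form: [{"dp": [dx, dy, dz], "turn": turn, "hand": hand}, ...]. A call has 1 to 20 rows; each row shifts and turns the commanded pose from where the row before left it, along the tool's axes as they then stand; what a row does not reach is not made up. A row lasts 1/10 s, in which the tool goes at most 50 mm and 8.59 degrees, less where a joint would pass 70% of its speed; a pose out of reach is approached as far as the arm can. A call is refused whole if a number of a shift passes 50 or a number of a turn 0.15, either way. A call with a gripper value outside its range is refused whole. The fingers move at their own pace and stop on an object; "newtons" is the grip in N (left out, the last holds). Time passes only in rows, so rows that do not move let the fingers close. It gives the time, the measured TCP pose, the force and the opening at its end, in the units of the state.
- arm.get_obs(): the state, without advancing time (a new reading comes with each control period).
- arm.read_camera(name): name is "side" or "top" or "wrist"; returns (picture, depth): 384x512x3 uint8, red, green, blue; 384x512 float32, mm along the optical axis (not along the pixel's ray), 0 where there is no reading.
- arm.get_calibration(name): a dict with "vfov" (degrees; the focal length in pixels is half the picture's height over the tangent of half this angle, whatever the lens; pixels are square), "cx", "cy" (the principal point, pixels), "world_from_camera" (4x4, takes a point from camera to world coordinates). Camera axes: x right, y up, looking along -z (the intrinsics and any distortion apply to the point x, -y, -z); pixel columns grow to the right and rows downward; lengths in mm; the calibration is good to about 2 mm. A picture is of the moment at which its call begins: read the wrist's pose just before it. get_calibration takes no time and is no camera call; for the wrist camera it gives the pose at the moment of the call.
- arm.hand_in(): hands the job in, once; it reports no verdict.
The state is a dict: "time": time; "joint_pos": joint angles; "dq": joint speeds; "joint_torque": joint torques, N m; "tcp_pos": TCP position; "tool_rot": TCP orientation; "ft_force": force on the tool from outside, world axes, zero at the start; "torque": the same for the moment, N m; "finger_gap": finger opening in mm.
Only numpy, scipy, OpenCV 4.12 (cv2) and the standard library are available. Lean on these libraries where they do the work, as an engineer would, in place of code of your own. Each camera call takes 0.05 s, during which the arm holds its last target.

## Working session

There is one attempt and no reset: what is moved stays moved. The work goes in short steps, Python scripts to look and compute and a tool call to move; the robot and the scene stay as the last step left them, time stands still between calls to the robot, and variables do not carry over. Pictures are saved under pics/ and viewed, and the job is handed in when it is done.

Besides the shell and the picture viewer there is one more tool, called as a command line: name --argument value ..., lists and objects as JSON in quotes. servo_tool: Moves the arm, as the interface text tells. Its arguments: {"type":"object","properties":{"rows":{"type":"array"},"newtons":{"type":"number"}},"required":["rows"]}

```bash
ls; mkdir -p pics
cat > h.py <<'E'
import numpy as np, cv2
from station import arm
def shot(n,f):
    c=arm.get_calibration(n); im,d=arm.read_camera(n)
    cv2.imwrite('pics/'+f+'.png',im[:,:,::-1]); np.savez('pics/'+f+'.npz',im=im,d=d,**{k:np.array(v) for k,v in c.items() if not isinstance(v,str)})
    return im,d,c
def pts(d,c):
    f=192/np.tan(np.radians(c['vfov'])/2)
    v,u=np.mgrid[0:384,0:512]
    P=np.stack([(u-c['cx'])/f*d,-(v-c['cy'])/f*d,-d,np.ones_like(d)],-1)
    return (P@np.array(c['world_from_camera']).T)[...,:3]
E
python3 - <<'E'
from h import *
o=arm.get_obs(); print(o)
for n in ['side','top']:
    im,d,c=shot(n,n+'0'); print(c)
E
```

```text
pics
{'time': 0.0, 'joint_pos': array([ 1.10251515e+00,  4.94152953e-01,  1.34614972e+00, -5.22000060e-06,
        1.30249655e+00, -9.54797494e-02]), 'dq': array([-0.00029269,  0.00062167,  0.0004751 ,  0.00030314,  0.00047934,
        0.00041417]), 'joint_torque': array([-6.63615301e-04, -8.78813267e+01, -3.81863451e+01,  7.05914455e-02,
        5.32436895e-02, -6.92490084e-05]), 'tcp_pos': array([227.45159688, 581.72541698, 213.35076523]), 'tool_rot': array([ 3.05028303,  1.56958975, -2.03490599]), 'ft_force': array([-0.1805379 , -0.0368831 ,  0.74437556]), 'torque': array([-0.01500547, -0.00360179, -0.00350298]), 'finger_gap': 91.62024538611203}
{'vfov': 48.01933769760093, 'cx': 249.1583372364698, 'cy': 195.8200189757885, 'world_from_camera': array([[ 6.42432833e-01,  3.80184713e-01, -6.65386834e-01,
        -4.03243986e+02],
       [-7.66030979e-01,  2.93849125e-01, -5.71707294e-01,
        -8.77583685e+02],
       [-2.18310347e-02,  8.76990465e-01,  4.80011594e-01,
         6.76427095e+02],
       [ 0.00000000e+00,  0.00000000e+00,  0.00000000e+00,
         1.00000000e+00]])}
{'vfov': 45.10936379710091, 'cx': 250.94018740109303, 'cy': 184.03262306441323, 'world_from_camera': array([[ 1.05402710e-02,  9.89822009e-01, -1.41920023e-01,
         2.13558557e+02],
       [-9.99695810e-01,  1.35958284e-02,  2.05776845e-02,
        -1.28796691e+02],
       [ 2.22977653e-02,  1.41659958e-01,  9.89664219e-01,
         1.66905123e+03],
       [ 0.00000000e+00,  0.00000000e+00,  0.00000000e+00,
         1.00000000e+00]])}
```

View pics/side0.png

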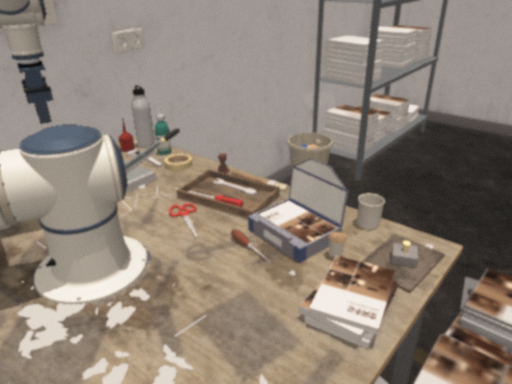

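View pics/top0.png

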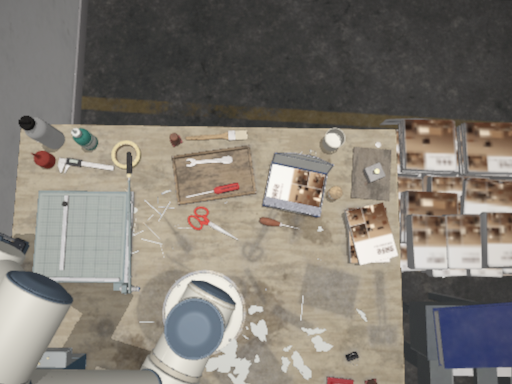

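```bash
cat > a.py <<'E'
from h import *
for n in ['top0','side0']:
    z=np.load(f'pics/{n}.npz'); P=pts(z['d'],{k:z[k] for k in ['vfov','cx','cy','world_from_camera']})
    im=z['im']
    r=(slice(135,235),slice(245,395)) if n=='top0' else (slice(140,300),slice(170,420))
    big=cv2.resize(im[r][:,:,::-1],None,fx=5 if n=='top0' else 3,fy=5 if n=='top0' else 3,interpolation=cv2.INTER_CUBIC); cv2.imwrite(f'pics/{n}_z.png',big)
    rr=range(150,222,4) if n=='top0' else range(160,262,6)
    cc=range(258,336,6) if n=='top0' else range(244,350,9)
    for v in rr: print(v,' '.join('%d,%d,%d'%tuple(P[v,u]) for u in cc))
E
python3 a.py
```

```text
150 579,-188,0 581,-210,-2 580,-232,2 580,-254,2 580,-276,3 581,-298,0 583,-321,-5 583,-343,-3 581,-365,3 583,-388,0 584,-411,-5 583,-432,0 577,-449,28
154 566,-188,-6 565,-210,0 565,-232,3 535,-243,143 532,-262,160 530,-281,171 527,-299,186 526,-318,194 567,-365,2 567,-387,2 568,-410,0 567,-431,4 569,-454,0
158 550,-188,-1 549,-210,3 550,-232,0 531,-247,96 527,-266,118 525,-285,130 522,-304,143 520,-323,157 517,-341,173 514,-358,190 513,-377,194 552,-431,5 554,-454,0
162 534,-188,2 536,-210,-3 533,-232,9 524,-250,60 520,-269,81 520,-290,85 517,-309,99 515,-328,112 513,-348,122 511,-366,138 508,-384,151 505,-401,170 538,-453,2
166 519,-188,3 519,-210,3 512,-229,46 513,-251,41 513,-273,42 513,-294,44 511,-314,57 510,-334,65 507,-353,82 504,-371,101 503,-391,105 500,-409,124 498,-427,137
170 505,-188,1 505,-210,2 504,-232,6 499,-252,37 499,-273,40 499,-294,40 500,-316,37 499,-337,42 501,-359,37 498,-379,52 496,-398,65 494,-416,82 508,-453,1
174 489,-188,4 490,-210,2 484,-230,38 483,-251,44 484,-273,41 486,-295,33 485,-316,38 487,-339,31 486,-359,40 487,-382,32 487,-402,38 488,-425,31 4
[... 3596 characters left out ...]
3,-221,3 367,-258,21 358,-296,42 353,-329,58 381,-338,46 402,-352,41 417,-370,41 431,-390,42 446,-408,41 432,-441,62 529,-418,2
238 312,-240,24 353,-237,0 368,-257,1 359,-295,22 354,-328,38 350,-359,53 373,-372,46 393,-386,42 408,-404,41 427,-419,37 411,-454,60 422,-472,62
244 305,-246,10 314,-270,16 346,-275,0 361,-294,1 352,-330,21 344,-364,40 350,-387,47 366,-403,45 396,-412,32 431,-419,16 402,-460,50 421,-475,46
250 291,-257,4 308,-274,2 325,-291,0 336,-313,3 354,-329,1 349,-361,18 339,-395,38 365,-405,28 399,-411,11 425,-423,2 404,-460,30 428,-473,23
256 273,-273,2 286,-292,3 304,-308,0 317,-327,1 329,-347,3 346,-364,1 340,-395,20 366,-406,9 389,-419,2 403,-437,1 406,-461,11 422,-478,10
```

View pics/side0_z.png

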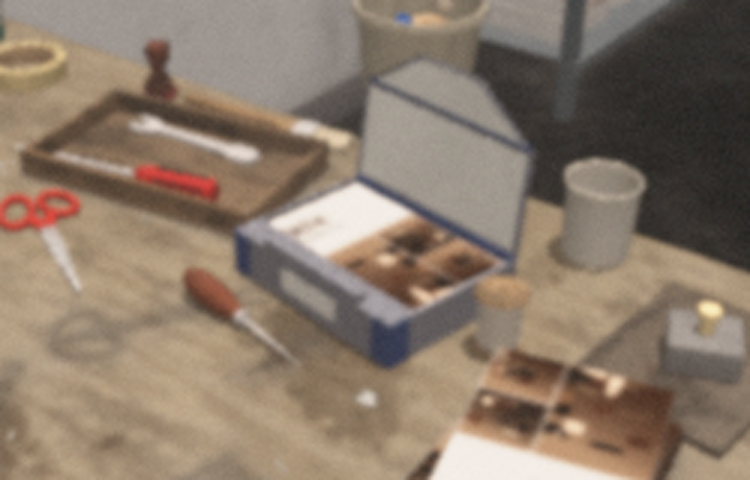

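View pics/top0_z.png

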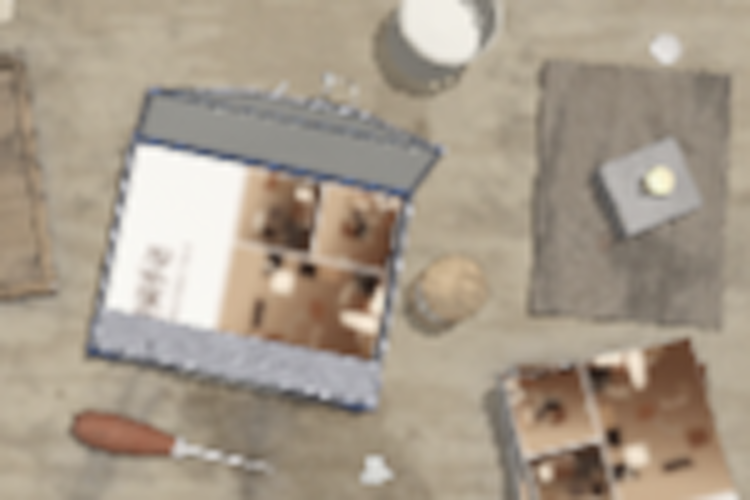

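```bash
cat > b.py <<'E'
from h import *
zs={}
for n in ['top0','side0']:
    z=np.load(f'pics/{n}.npz'); zs[n]=(z['im'],pts(z['d'],{k:z[k] for k in ['vfov','cx','cy','world_from_camera']}),z['d'])
for n in zs:
    im,P,d=zs[n]
    X,Y,Z=P[...,0],P[...,1],P[...,2]
    m=(d>0)&(Z>60)&(Z<147)&(X>480)&(X<545)&(Y<-225)&(Y>-450)
    Q=P[m]
    for it in range(5):
        c=Q.mean(0); n_=np.linalg.svd(Q-c,full_matrices=False)[2][2]; r=(Q-c)@n_; Q=Q[abs(r)<3*max(r.std(),1)]
    n_*=-np.sign(n_[0])
    print(n,len(Q),'flap n',n_,'c',c,'std',r.std(),'yaw',np.arctan2(-n_[1],-n_[0]),'hinge ang',np.arctan2(-n_[0],0) ,'tilt',np.arcsin(n_[2]))
    th=np.arctan2(-n_[1],-n_[0]); ex=np.array([np.cos(th),np.sin(th)]); ey=np.array([-ex[1],ex[0]])
    bx=X*ex[0]+Y*ex[1]; by=X*ey[0]+Y*ey[1]
    # profile of flap along central strips
    m=(d>0)&(Z>47)&(Z<260)&(X>480)&(X<560)&(Y<-225)&(Y>-460)
    for lo in range(30,220,6):
        k=m&(Z>lo)&(Z<lo+6)
        if k.sum()>3: print(lo,k.sum(),'bx %.1f sd %.1f by %.1f..%.1f'%(bx[k].mean(),bx[k].std(),by[k].min(),by[k].max()))
    m=(d>0)&(Z>8)&(Z<38)&(X>320)&(X<400)&(Y<-215)&(Y>-395)
    if n=='side0':
        v=m&(bx<np.median(bx[m])+8); 
        print('front',np.percentile(bx[m],[5,25,50,75]))
    m=(d>0)&(Z>50)&(Z<66)&(X>320)&(X<400)&(Y<-215)&(Y>-420)
    print('lip',m.sum(),bx[m].min(),bx[m].max(),by[m].min(),by[m].max(),by[m].mean(),Z[m].mean())
    # right face
    m=(d>0)&(Z>6)&(Z<38)&(X>330)&(X<520)&(Y<-380)&(Y>-445)&(by<-300)
    print('right',m.sum(),np.percentile(by[m],[5,25,50,75,95]) )
    m=(d>0)&(Z>10)&(X>330)&(X<500)&(Y>-235)&(Y<-190)
    print('left', [ (round(b),round(np.percentile(by[m&(abs(bx-b)<8)],97))) for b in range(420,560,20) if (m&(abs(bx-b)<8)).any()])
E
python3 b.py
```

```text
top0 490 flap n [-0.97486724  0.1913157   0.11415848] c [ 513.10494859 -334.00064187  104.40539027] std 1.267083364517527 yaw -0.19378523473003567 hinge ang 1.5707963267948966 tilt 0.1144079057714628
42 13 bx 548.4 sd 13.7 by -324.3..-128.4
48 42 bx 558.0 sd 9.3 by -326.9..-128.2
54 19 bx 562.7 sd 1.2 by -315.4..-126.5
60 37 bx 562.8 sd 1.2 by -329.4..-136.8
66 29 bx 563.6 sd 0.9 by -330.5..-129.0
72 35 bx 564.7 sd 1.5 by -322.7..-128.2
78 34 bx 565.1 sd 1.2 by -332.2..-131.5
84 31 bx 566.4 sd 1.1 by -308.7..-127.1
90 34 bx 566.6 sd 1.3 by -329.3..-130.5
96 30 bx 567.5 sd 1.2 by -324.4..-136.9
102 29 bx 567.8 sd 1.2 by -330.6..-129.5
108 28 bx 568.6 sd 1.4 by -332.0..-128.4
114 33 bx 568.7 sd 1.2 by -327.4..-131.8
120 40 bx 569.8 sd 1.4 by -332.4..-134.9
126 36 bx 570.2 sd 1.1 by -328.2..-127.4
132 42 bx 571.8 sd 1.2 by -326.7..-129.8
138 36 bx 571.9 sd 1.6 by -329.7..-126.4
144 31 bx 572.7 sd 1.3 by -327.5..-128.8
150 33 bx 573.2 sd 1.1 by -330.4..-131.9
156 35 bx 573.8 sd 0.9 by -314.4..-138.3
162 23 bx 574.4 sd 1.0 by -306.9..-151.1
168 26 bx 574.4 sd 1.0 by -303.1..-154.1
174 16 
[... 1438 characters left out ...]
..-125.6
150 113 bx 578.2 sd 1.6 by -328.2..-122.0
156 102 bx 578.7 sd 1.7 by -318.6..-141.7
162 94 bx 578.6 sd 1.7 by -307.2..-146.7
168 86 bx 579.1 sd 1.5 by -304.7..-155.6
174 73 bx 579.5 sd 1.5 by -293.0..-162.3
180 65 bx 579.8 sd 1.6 by -280.9..-170.7
186 59 bx 580.2 sd 1.4 by -276.2..-177.1
192 43 bx 580.1 sd 1.7 by -268.9..-184.5
front [408.51821714 409.8491725  410.62539325 411.63454167]
lip 203 407.28130651883794 426.76757474624003 -290.5876341470207 -155.5647015757874 -229.10672924911853 55.630158483054814
right 369 [-330.87361807 -329.09209242 -328.20470188 -327.07008452 -313.50241543]
left [(420, -125), (440, -123), (460, -122), (480, -123), (500, -124), (520, -123), (540, -127)]
```

```bash
cat >> h.py <<'E'
from scipy.spatial.transform import Rotation as Ro
TH=-0.1935; EX=np.array([np.cos(TH),np.sin(TH),0]); EY=np.array([-EX[1],EX[0],0]); C=488*EX-227*EY
B=np.stack([EX,EY,[0,0,1]])   # rows: world->box
def tobox(p): return B@(np.asarray(p)-C)
def fromBox(p): return B.T@np.asarray(p,float)+C
def state():
    o=arm.get_obs(); R=Ro.from_euler('xyz',o['tool_rot']).as_matrix()
    print('t',round(o['time'],2),'tcp',o['tcp_pos'].round(1),'box',tobox(o['tcp_pos']).round(1),'F',o['ft_force'].round(2),'gap',round(o['finger_gap'],1))
    return o,R
def need(target_box):
    o,R=state(); d=fromBox(target_box)-o['tcp_pos']; print('dp tool',(R.T@d).round(1))
    zb=B@R[:,2]; print('toolz in box',zb.round(3),'toolx',(B@R[:,0]).round(3),'tool y in box',(B@R[:,1]).round(3))
    for a in np.arange(-3.2,3.2,.01):
        zz=(R@Ro.from_rotvec([a,0,0]).as_matrix())[:,2]@EX
        zn=(R@Ro.from_rotvec([a+.01,0,0]).as_matrix())[:,2]@EX
        if zz*zn<=0: print('turn',round(a+.005,2))
    print('joints',o['joint_pos'].round(2))
E
python3 - <<'E'
from h import *
print(C); need([125,0,300])
E
```

```text
[ 435.24165385 -316.60338399    0.        ]
t 0.1 tcp [227.5 581.8 213.4] box [-376.6  841.7  213.4] F [-0.12  0.67  0.25] gap 91.1
dp tool [ -85.9 -643.7 -738.8]
toolz in box [ 0.178  0.984 -0.001] toolx [-0.    -0.001 -1.   ] tool y in box [-0.984  0.178  0.   ]
turn -0.18
turn 2.96
joints [ 1.1   0.49  1.35  0.    1.3  -0.1 ]
```

servo_tool --rows '[{"dp": [-45,0,0],"turn": -0.09,"hand": 0},{"dp": [-42,0,0],"turn": -0.09,"hand": 0},{"dp": [0,-24,-41],"turn": 0,"hand": 0},{"dp": [0,-24,-41],"turn": 0,"hand": 0},{"dp": [0,-24,-41],"turn": 0,"hand": 0},{"dp": [0,-24,-41],"turn": 0,"hand": 0},{"dp": [0,-24,-41],"turn": 0,"hand": 0},{"dp": [0,-24,-41],"turn": 0,"hand": 0},{"dp": [0,-24,-41],"turn": 0,"hand": 0},{"dp": [0,-24,-41],"turn": 0,"hand": 0},{"dp": [0,-24,-41],"turn": 0,"hand": 0},{"dp": [0,-24,-41],"turn": 0,"hand": 0},{"dp": [0,-24,-41],"turn": 0,"hand": 0},{"dp": [0,-24,-41],"turn": 0,"hand": 0}]'

```text
time: 1.5
tcp_pos: [416.1, 42.1, 300.9]
tool_rot: [-0.602, 1.571, 0.776]
ft_force: [1.1, 1.1, 1.0]
finger_gap: 0.5
```

```bash
python3 -c "
from h import *
need([125,0,300])"
```

```text
t 1.5 tcp [416.1  42.1 300.9] box [-87.8 348.3 300.9] F [1.15 1.12 0.97] gap 0.5
dp tool [   0.9 -212.5 -348.4]
toolz in box [-0.001  1.     0.   ] toolx [ 0.  0. -1.] tool y in box [-1.    -0.001 -0.   ]
turn -3.15
turn 0.0
turn 3.14
joints [-0.04  0.11  1.68  0.    1.36 -1.42]
```

servo_tool --rows '[{"dp": [0,-24,-39],"turn": 0,"hand": 0},{"dp": [0,-24,-39],"turn": 0,"hand": 0},{"dp": [0,-24,-39],"turn": 0,"hand": 0},{"dp": [0,-24,-39],"turn": 0,"hand": 0},{"dp": [0,-24,-39],"turn": 0,"hand": 0},{"dp": [0,-24,-39],"turn": 0,"hand": 0},{"dp": [0,-24,-39],"turn": 0,"hand": 0},{"dp": [0,-24,-39],"turn": 0,"hand": 0},{"dp": [0,-20,-34],"turn": 0,"hand": 0},{"dp": [0,0,0],"turn": 0,"hand": 0}]'

```text
time: 2.5
tcp_pos: [558.3, -340.4, 299.4]
tool_rot: [2.088, 1.57, -2.82]
ft_force: [-1.1, 0.7, -0.2]
finger_gap: 0.7
```

```bash
python3 -c "
from h import *
need([120,0,175])
shot('side','side1')
im,d,c=shot('wrist','wrist1');P=pts(d,c)
bx=(P-C)@EX
for v in range(0,384,24): print(v,' '.join('%d,%d,%d'%tuple(B@(P[v,u]-C)) for u in range(60,512,60)))
"
```

```text
t 2.5 tcp [ 558.3 -340.4  299.4] box [125.3   0.3 299.4] F [-1.14  0.67 -0.25] gap 0.7
dp tool [124.4   5.3  -0.3]
toolz in box [ 0.002  1.    -0.   ] toolx [-0.001 -0.    -1.   ] tool y in box [-1.     0.002  0.001]
turn -3.15
turn -0.01
turn 3.13
joints [-0.64  0.47  1.14 -0.    1.53 -2.01]
0 -67,-227,57 -82,-179,0 -70,-90,45 -67,-18,55 -67,51,55 -81,136,2 -82,215,1 -80,291,7
24 -42,-232,55 -54,-183,0 -45,-93,41 -45,-19,40 -45,53,40 -53,139,0 -48,209,23 -52,297,5
48 -17,-242,47 -24,-186,1 -18,-95,42 -18,-20,40 -18,54,42 -21,137,16 -19,210,30 -22,301,8
72 6,-274,0 6,-189,1 8,-101,22 9,-20,39 9,56,39 6,144,0 7,226,4 7,307,8
96 38,-273,11 38,-194,1 38,-101,30 39,-21,41 39,56,42 38,147,0 38,229,7 39,309,14
120 70,-279,10 71,-197,2 69,-101,40 69,-21,41 69,58,40 72,150,1 71,234,7 71,312,19
144 101,-268,38 105,-198,9 87,-78,145 87,-16,146 87,44,147 106,153,0 102,226,31 107,332,0
168 134,-273,39 140,-202,10 142,-116,0 142,-25,0 142,65,1 142,156,1 141,242,10 143,338,1
192 177,-298,10 45,1,471 168,-108,41 180,-25,0 181,67,0 180,159,2 181,253,1 386,866,-709
216 216,-305,10 219,-216,1 208,-113,30 220,-26,0 219,68,2 484,408,-708 485,647,-708 486,886,-711
240 260,-317,2 261,-221,0 233,-108,61 106,-6,337 588,174,-708 589,418,-710 589,662,-710 588,904,-707
264 349,-383,-81 695,-569,-707 85,-18,397 85,-3,398 85,12,398 696,427,-707 698,677,-710 698,926,-709
288 93,-52,396 93,-35,396 89,-18,402 89,-3,402 89,11,402 93,28,396 93,44,397 93,61,396
312 931,-863,-712 928,-598,-708 97,-18,402 96,-3,402 96,11,403 929,447,-706 45,1,471 112,74,381
336 100,-47,406 100,-32,407 99,-17,408 100,-3,407 100,11,407 99,25,408 1054,726,-706 119,74,385
360 98,-41,416 98,-28,416 98,-15,416 98,-2,416 98,10,416 98,23,416 98,35,416 98,49,416
```

servo_tool --rows '[{"dp": [40,1,0],"turn": 0,"hand": 0},{"dp": [40,1,0],"turn": 0,"hand": 0},{"dp": [35,1,0],"turn": 0,"hand": 0},{"dp": [13,0,0],"turn": 0,"hand": 0},{"dp": [0,0,0],"turn": 0,"hand": 0},{"dp": [0,5,0],"turn": 0,"hand": 0},{"dp": [0,5,0],"turn": 0,"hand": 0},{"dp": [0,5,0],"turn": 0,"hand": 0},{"dp": [0,5,0],"turn": 0,"hand": 0},{"dp": [0,0,0],"turn": 0,"hand": 0}]'

```text
time: 3.6
tcp_pos: [534.7, -331.8, 173.5]
tool_rot: [-2.157, 1.57, -0.78]
ft_force: [-0.1, 1.1, 0.4]
finger_gap: 0.5
```

```bash
cat > s.py <<'E'
import sys
from h import *
n=sys.argv[1]
state()
for cam in sys.argv[2:]:
    im,d,c=shot(cam,cam+n); P=pts(d,c)
    r=(slice(140,270),slice(230,380)) if cam=='side' else (slice(0,384),slice(0,512))
    cv2.imwrite(f'pics/{cam}{n}_z.png',cv2.resize(im[r][:,:,::-1],None,fx=4 if cam=='side' else 1,fy=4 if cam=='side' else 1,interpolation=cv2.INTER_CUBIC))
    Q=(P-C)@B.T
    m=(d>0)&(abs(Q[...,0])<115)&(abs(Q[...,1])<115)&(Q[...,2]>30)&(Q[...,2]<205)
    # profile in box xz: median z per x for strips in y
    for y0 in (-75,-50,-30,30,50,75):
        k=m&(abs(Q[...,1]-y0)<6)
        q=Q[k]; 
        print(cam,'y',y0,' '.join('%d:%d'%(a,b) for a,b in zip(*[q[np.argsort(q[:,0])][::max(1,len(q)//28),i] for i in (0,2)])))
E
python3 s.py 2 side
```

```text
t 3.6 tcp [ 534.7 -331.8  173.5] box [100.5   4.2 173.5] F [-0.15  1.15  0.44] gap 0.5
side y -75 -79:49 -77:42 -70:45 -59:43 -49:46 -34:41 -23:44 -11:40 -2:40 11:41 21:42 35:43 46:40 58:40 68:44 77:48 78:83 80:47 81:84 82:66 83:105 83:92 84:167 85:80 86:126 86:122 87:164 88:116 89:127 91:150
side y -50 -79:49 -77:37 -75:49 -68:56 -48:47 -31:43 -20:40 -7:41 1:43 18:40 28:42 40:43 55:42 67:41 76:48 78:42 80:78 81:182 81:49 82:167 83:69 84:170 84:118 85:113 86:140 87:136 88:141 89:157 90:128
side y -30 -79:30 -77:35 -76:57 -71:55 -48:45 -30:42 -17:42 -7:38 6:40 21:43 33:41 43:43 60:43 72:40 77:191 78:58 79:61 80:62 81:179 82:79 83:70 84:168 85:101 85:166 86:122 87:104 88:121 89:134 92:150
side y 30 -79:57 -76:47 -76:38 -67:55 -45:43 -32:41 -22:42 -11:40 0:40 15:41 30:43 41:39 54:44 64:43 75:189 78:47 79:52 80:52 81:53 81:75 82:82 83:113 83:105 85:142 86:114 86:130 87:130 88:147 89:145 92:146
side y 50 -79:47 -77:56 -76:52 -74:45 -63:56 -40:41 -29:41 -20:42 -7:41 6:40 16:40 27:42 37:40 52:40 65:41 77:183 78:46 79:182 80:179 81:78 81:105 82:98 83:166 84:118 85:77 86:114 86:115 88:125 89:142 90:130 92:141
side y 75 -80:43 -77:46 -75:40 -61:50 -46:46 -31:42 -24:42 -13:41 -1:41 10:41 22:41 32:41 41:43 54:41 66:42 76:42 78:46 79:79 80:52 81:71 82:88 83:101 83:100 84:112 85:162 86:118 87:132 87:120 88:117 90:137 93:146
```

servo_tool --rows '[{"dp": [0,5,2],"turn": 0,"hand": 0},{"dp": [0,5,2],"turn": 0,"hand": 0},{"dp": [0,5,0],"turn": 0,"hand": 0},{"dp": [0,4,0],"turn": 0,"hand": 0},{"dp": [0,0,0],"turn": 0,"hand": 0}]'

```text
time: 4.15
tcp_pos: [516.8, -324.1, 173.0]
tool_rot: [1.101, 1.571, 2.478]
ft_force: [0.4, 0.0, 0.5]
finger_gap: 0.4
```

```bash
python3 s.py 3 side
```

```text
t 4.15 tcp [ 516.8 -324.1  173. ] box [ 81.5   8.3 173. ] F [0.39 0.01 0.53] gap 0.4
side y -75 -80:48 -77:47 -72:47 -62:47 -53:46 -37:41 -27:41 -19:42 -8:39 2:40 12:40 22:42 34:39 44:44 57:38 68:43 76:48 78:40 79:57 80:72 80:47 81:103 83:86 83:99 84:132 85:111 85:129 86:126 87:144 89:134
side y -50 -78:54 -77:31 -76:54 -74:56 -64:57 -46:45 -31:40 -18:40 -7:40 2:41 14:40 25:45 36:41 44:42 57:40 63:41 69:168 76:42 78:56 80:67 81:68 81:156 83:77 84:84 85:103 85:107 86:79 87:138 88:118 89:148
side y -30 -79:35 -78:44 -76:33 -76:47 -63:56 -37:40 -23:42 -13:40 -2:43 9:42 19:42 28:42 41:41 52:42 58:43 66:41 75:41 78:45 79:84 80:76 81:67 82:99 83:83 84:88 84:130 85:101 86:125 86:151 88:140 89:142
side y 30 -79:37 -77:53 -76:49 -74:44 -66:58 -44:44 -28:41 -16:39 -7:43 7:41 17:41 29:42 38:42 50:42 58:177 69:41 77:49 78:40 79:56 80:80 81:67 82:156 83:80 84:109 85:114 85:142 86:136 87:111 88:123 91:135
side y 50 -80:53 -77:31 -76:54 -75:43 -68:57 -50:45 -35:41 -27:42 -16:43 -5:43 5:42 17:40 27:43 37:44 48:43 59:41 66:42 73:42 77:42 79:75 80:76 80:82 81:88 83:105 83:118 84:74 85:124 86:108 87:113 88:140 90:111
side y 75 -78:35 -76:45 -71:47 -57:46 -45:45 -27:40 -22:42 -12:40 0:42 14:39 21:42 34:42 44:43 56:41 68:40 77:56 78:38 79:46 80:158 80:64 81:50 82:82 83:75 84:84 84:109 85:110 86:119 86:146 88:143 89:146
```

Run:
```python
import numpy as np
p=None
for f in np.arange(1.68,0.2,-.1):
    a=f-.95; c=np.array([77-105*np.cos(f),45+105*np.sin(f)]); s=25 if f>1.3 else 20
    if a>0: k=c+s*np.array([-np.cos(a),np.sin(a)])+1.5*np.array([np.sin(a),np.cos(a)])+[16,0]
    else: k=np.array([c[0]-3,c[1]+1.5])
    e=c+45*np.array([-np.cos(a),np.sin(a)])
    print(round(f,2),'crease',c.round(1),'edge',e.round(1),'tcp',k.round(1),'d',None if p is None else (k-p).round(1)); p=k
```

```text
1.68 crease [ 88.4 149.4] edge [ 54.9 179.4] tcp [ 86.8 167.2] d None
1.58 crease [ 78. 150.] edge [ 41.6 176.5] tcp [ 74.6 165.9] d [-12.2  -1.2]
1.48 crease [ 67.5 149.6] edge [ 28.7 172.3] tcp [ 62.7 163.5] d [-12.   -2.4]
1.38 crease [ 57.1 148.1] edge [ 16.2 166.9] tcp [ 51.  159.9] d [-11.7  -3.6]
1.28 crease [ 46.9 145.6] edge [  4.3 160.2] tcp [ 44.5 153.5] d [-6.5 -6.4]
1.18 crease [ 37.  142.1] edge [ -6.8 152.3] tcp [ 33.9 148.1] d [-10.6  -5.4]
1.08 crease [ 27.5 137.6] edge [-17.1 143.4] tcp [ 23.9 141.7] d [-10.   -6.4]
0.98 crease [ 18.5 132.2] edge [-26.5 133.6] tcp [ 14.6 134.3] d [-9.3 -7.4]
0.88 crease [ 10.1 125.9] edge [-34.8 122.8] tcp [  7.1 127.4] d [-7.5 -6.9]
0.78 crease [  2.4 118.8] edge [-42.  111.2] tcp [ -0.6 120.3] d [-7.7 -7.1]
0.68 crease [ -4.6 111. ] edge [-48.  99.] tcp [ -7.6 112.5] d [-7.  -7.8]
0.58 crease [-10.8 102.5] edge [-52.8  86.3] tcp [-13.8 104. ] d [-6.2 -8.5]
0.48 crease [-16.1  93.5] edge [-56.3  73.1] tcp [-19.1  95. ] d [-5.3 -9.1]
0.38 crease [-20.5  83.9] edge [-58.4  59.7] tcp [-23.5  85.4] d [-4.4 -9.5]
0.28 crease [-23.9  74. ] edge [-59.2  46.1] tcp [-26.9  75.5] d [-3.4 -9.9]
```

servo_tool --rows '[{"dp": [0,7,-4],"turn": 0,"hand": 0},{"dp": [4,6,-4],"turn": 0,"hand": 0},{"dp": [3,6,0],"turn": 0,"hand": 0},{"dp": [3,6,0],"turn": 0,"hand": 0},{"dp": [3,6,0],"turn": 0,"hand": 0},{"dp": [0,0,0],"turn": 0,"hand": 0}]'

```text
time: 4.8
tcp_pos: [484.1, -325.9, 159.5]
tool_rot: [1.293, 1.569, 2.671]
ft_force: [0.3, 0.9, -0.4]
finger_gap: 0.3
```

```bash
python3 s.py 4 side
```

```text
t 4.8 tcp [ 484.1 -325.9  159.5] box [ 49.7   0.3 159.5] F [ 0.28  0.93 -0.36] gap 0.3
side y -75 -78:31 -77:38 -75:48 -67:45 -59:46 -53:47 -38:42 -29:40 -20:41 -9:38 0:40 8:41 14:42 28:41 36:160 44:40 49:43 56:152 58:136 59:125 60:119 62:43 63:102 65:99 67:44 69:80 71:86 72:69 74:64 75:42 77:42
side y -50 -79:46 -77:31 -76:54 -74:56 -67:56 -53:45 -39:41 -31:39 -21:41 -11:42 -2:40 4:41 14:41 23:164 29:40 35:157 41:41 45:43 57:133 59:127 60:133 62:119 64:108 66:106 69:95 70:41 71:75 72:77 74:65 75:58 77:43
side y -30 -79:33 -77:37 -76:54 -74:54 -67:55 -46:45 -35:41 -25:40 -15:44 -8:41 4:39 14:167 18:42 27:41 32:41 40:41 47:42 56:41 59:136 61:128 63:128 64:103 66:85 68:88 69:104 72:81 73:75 75:44 77:39 78:46
side y 30 -79:36 -77:47 -76:47 -75:36 -70:55 -49:46 -35:42 -26:40 -19:40 -8:41 3:39 13:43 18:43 23:166 35:160 44:42 53:153 58:126 61:132 63:121 65:109 66:103 68:40 70:80 72:83 74:67 76:48 77:44 81:36
side y 50 -79:44 -77:39 -76:47 -75:57 -66:54 -47:47 -35:41 -27:40 -20:42 -11:42 -4:42 5:41 16:42 27:42 32:41 39:43 46:41 54:152 57:133 60:128 61:41 63:118 65:115 67:40 67:99 69:93 71:89 73:61 75:53 76:56 79:41
side y 75 -80:38 -77:36 -75:39 -71:46 -57:45 -48:47 -37:42 -30:41 -24:44 -16:42 -8:42 0:43 8:38 18:40 24:42 32:44 41:159 47:41 56:151 58:135 60:125 62:114 64:108 65:103 66:108 68:86 69:93 71:82 72:80 75:51 76:60 77:56
```

View pics/side4_z.png

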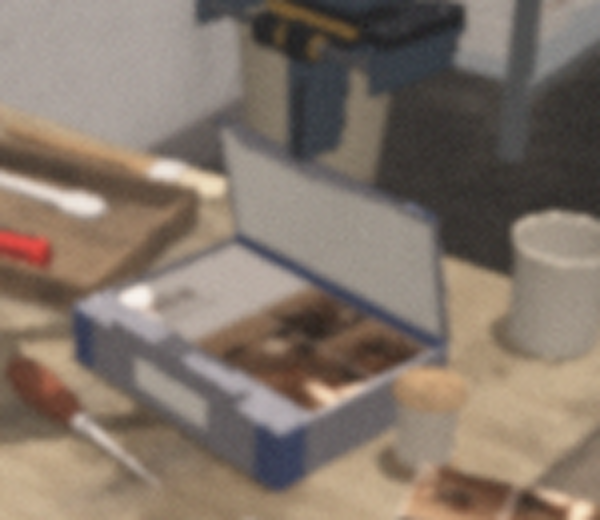

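servo_tool --rows '[{"dp": [6,5,0],"turn": 0,"hand": 0},{"dp": [3,5,0],"turn": 0,"hand": 0},{"dp": [3,5,0],"turn": 0,"hand": 0},{"dp": [3,5,0],"turn": 0,"hand": 0},{"dp": [3,5,0],"turn": 0,"hand": 0},{"dp": [4,5,0],"turn": 0,"hand": 0},{"dp": [4,5,0],"turn": 0,"hand": 0},{"dp": [3.5,4,0],"turn": 0,"hand": 0},{"dp": [3.5,4,0],"turn": 0,"hand": 0},{"dp": [3.5,4,0],"turn": 0,"hand": 0},{"dp": [3.5,4,0],"turn": 0,"hand": 0},{"dp": [0,0,0],"turn": 0,"hand": 0}]'

```text
time: 6.05
tcp_pos: [434.6, -316.0, 119.3]
tool_rot: [1.038, 1.57, 2.416]
ft_force: [0.1, -0.1, 0.2]
finger_gap: 1.0
```

```bash
python3 s.py 5 side
```

```text
t 6.05 tcp [ 434.6 -316.   119.3] box [ -0.7   0.5 119.3] F [ 0.1  -0.05  0.17] gap 1.0
side y -75 -78:31 -77:46 -76:40 -72:47 -65:47 -58:47 -50:48 -36:203 -33:41 -28:202 -22:203 -16:43 -14:42 -11:116 -8:201 -5:118 -2:43 0:42 3:41 8:44 12:202 20:41 24:40 31:42 33:88 41:41 50:72 56:42 67:40 73:41 77:42
side y -50 -79:55 -77:50 -77:41 -76:35 -73:31 -68:58 -58:46 -50:47 -36:40 -31:115 -28:113 -26:42 -23:114 -20:117 -17:43 -15:41 -10:44 -7:119 -4:121 -1:120 4:120 9:41 16:42 23:44 32:41 40:40 47:41 54:68 61:43 71:40 76:47 79:38
side y -30 -79:59 -77:47 -77:40 -76:40 -75:53 -69:57 -53:48 -42:113 -38:42 -34:112 -30:44 -27:39 -23:41 -19:117 -16:118 -12:41 -8:40 -6:121 -1:40 1:121 5:201 10:41 18:42 27:40 32:41 42:43 50:41 57:41 63:42 69:43 77:45 112:47
side y 30 -79:34 -77:46 -77:36 -76:54 -75:48 -75:40 -70:55 -64:54 -49:47 -40:111 -37:42 -35:204 -32:113 -28:113 -27:115 -24:116 -21:114 -17:116 -13:122 -12:118 -9:119 -7:119 -4:41 0:118 3:41 7:43 16:40 24:41 30:42 33:44 40:43 47:41
side y 50 -80:35 -78:55 -78:40 -76:33 -76:57 -75:37 -75:35 -74:57 -70:57 -63:56 -50:46 -39:43 -33:41 -31:41 -29:114 -27:43 -23:116 -21:43 -17:41 -16:118 -13:117 -11:118 -10:118 -8:40 -4:120 -2:119 0:41 2:120 4:42 11:41 16:43 21:44 28:43 34:40
side y 75 -80:45 -77:30 -76:39 -76:40 -75:34 -68:44 -61:47 -53:50 -39:41 -36:43 -34:200 -32:204 -29:43 -26:43 -24:201 -19:40 -15:115 -13:41 -10:118 -9:42 -7:120 -4:119 -2:120 -1:40 0:120 2:41 5:42 8:43 11:203 15:44 21:199 24:41 32:43 37:41
```

View pics/side5_z.png

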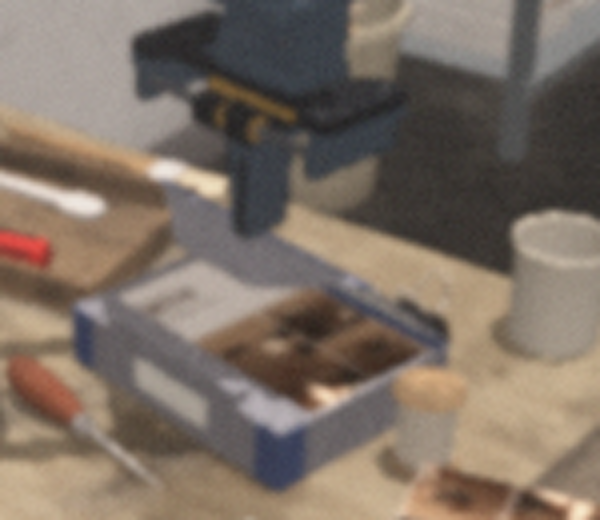

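servo_tool --rows '[{"dp": [4,3.5,0],"turn": 0,"hand": 0},{"dp": [4,3.5,0],"turn": 0,"hand": 0},{"dp": [4.5,3,0],"turn": 0,"hand": 0},{"dp": [4.5,3,0],"turn": 0,"hand": 0},{"dp": [4.5,2.5,0],"turn": 0,"hand": 0},{"dp": [4.5,2.5,0],"turn": 0,"hand": 0},{"dp": [4.5,2,0],"turn": 0,"hand": 0},{"dp": [4,2,0],"turn": 0,"hand": 0},{"dp": [0,0,0],"turn": 0,"hand": 0}]'

```text
time: 7.0
tcp_pos: [413.5, -312.0, 84.9]
tool_rot: [0.893, 1.57, 2.271]
ft_force: [0.5, 0.1, 1.1]
finger_gap: 0.2
```

```bash
python3 s.py 6 side
```

```text
t 7.0 tcp [ 413.5 -312.    84.9] box [-22.3   0.3  84.9] F [0.49 0.11 1.15] gap 0.2
side y -75 -78:39 -76:32 -63:44 -58:170 -57:201 -55:190 -53:45 -47:45 -43:174 -37:76 -33:40 -30:78 -27:82 -24:80 -20:178 -18:85 -13:178 -9:182 -5:81 0:43 3:178 8:173 12:75 17:173 25:69 35:41 45:43 56:60
side y -50 -79:47 -77:53 -76:43 -76:31 -72:57 -64:55 -53:177 -51:181 -48:44 -45:195 -44:70 -40:70 -39:41 -36:77 -32:79 -29:41 -25:82 -23:82 -20:42 -16:42 -11:83 -4:80 0:78 5:41 11:39 17:43 22:71 32:66 50:59 64:55 110:46
side y -30 -79:52 -77:39 -77:47 -76:33 -73:57 -67:58 -56:64 -53:179 -51:48 -50:64 -48:66 -46:202 -45:194 -43:198 -41:72 -39:43 -35:69 -32:73 -29:79 -27:82 -24:88 -21:173 -18:41 -11:83 -1:79 13:76 28:67 42:62 56:58 72:53
side y 30 -80:43 -78:55 -77:35 -76:55 -75:42 -73:56 -68:57 -65:57 -58:178 -56:178 -53:179 -51:45 -49:68 -47:47 -46:199 -45:201 -43:190 -42:195 -41:43 -39:74 -35:73 -33:76 -28:80 -23:81 -21:85 40:65 50:60 62:56 77:51
side y 50 -80:33 -78:43 -77:40 -77:50 -77:54 -76:49 -75:36 -70:55 -64:56 -53:177 -52:177 -50:180 -48:181 -47:71 -46:69 -46:66 -44:201 -44:71 -40:73 -39:68 -37:72 -34:76 -33:77 -30:79 -28:79 -25:84 -22:82 -20:87 -16:85 -8:82 -1:81 63:56 70:54
side y 75 -79:46 -77:30 -75:47 -67:48 -59:182 -58:188 -57:170 -56:166 -55:174 -53:46 -51:176 -49:47 -47:186 -42:181 -38:180 -36:175 -34:75 -31:77 -30:79 -28:79 -25:82 -23:81 -20:86 -19:86 -13:168 -7:186 -2:183 1:181 8:76
```

View pics/side6_z.png

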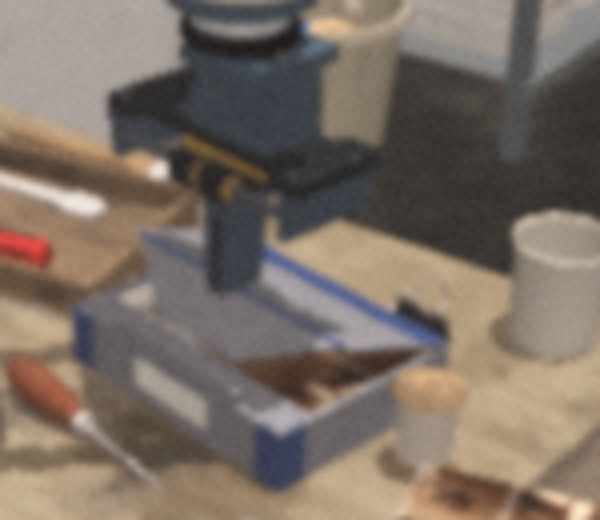

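servo_tool --rows '[{"dp": [4,1.5,0],"turn": 0,"hand": 0},{"dp": [4,1.5,0],"turn": 0,"hand": 0},{"dp": [3,1,0],"turn": 0,"hand": 0},{"dp": [0,0,0],"turn": 0,"hand": 0}]'

```text
time: 7.45
tcp_pos: [409.7, -311.3, 74.0]
tool_rot: [1.022, 1.57, 2.4]
ft_force: [0.3, 1.0, 0.3]
finger_gap: 0.6
```

```bash
python3 s.py 7 side
```

```text
t 7.45 tcp [ 409.7 -311.3   74. ] box [-26.1   0.3  74. ] F [0.32 0.98 0.29] gap 0.6
side y -75 -78:36 -76:44 -65:45 -62:174 -61:165 -60:176 -57:155 -52:156 -48:161 -43:158 -38:40 -35:64 -31:70 -29:42 -27:172 -24:74 -20:42 -17:197 -14:198 -10:154 -6:170 -2:71 0:44 4:158 8:43 12:172 20:41 36:40 57:56
side y -50 -79:40 -77:52 -75:30 -73:51 -58:168 -55:164 -51:171 -49:198 -48:196 -47:198 -44:196 -41:197 -38:42 -36:61 -33:197 -31:197 -28:74 -26:73 -23:76 -19:74 -16:72 -11:199 -7:70 -3:199 0:200 16:65 30:63 50:54 66:53
side y -30 -80:52 -78:35 -77:46 -76:32 -75:43 -69:57 -64:54 -59:171 -56:168 -54:173 -52:53 -50:191 -49:196 -48:204 -48:181 -47:195 -46:56 -41:61 -38:61 -36:65 -32:65 -29:73 -25:152 -17:152 -8:73 1:70 13:66 29:61 40:60 51:57 65:54 75:52
side y 30 -79:55 -78:42 -77:33 -77:46 -76:44 -75:30 -73:58 -65:55 -62:166 -57:51 -54:53 -52:54 -50:197 -49:195 -48:190 -47:191 -46:58 -44:60 -43:64 -39:61 -36:65 -34:69 -31:68 -28:73 -23:74 33:62 47:57 53:58 63:55 71:54
side y 50 -80:54 -78:46 -77:40 -76:31 -75:55 -75:37 -74:56 -71:56 -68:57 -58:170 -55:172 -54:172 -51:56 -50:194 -49:190 -48:195 -47:58 -46:59 -44:58 -42:60 -40:62 -36:61 -34:66 -32:66 -28:70 -26:74 -23:76 -11:71 47:59 63:56
side y 75 -79:44 -76:47 -75:45 -66:49 -63:170 -61:160 -61:180 -60:163 -58:196 -56:159 -54:181 -52:171 -49:196 -46:155 -43:177 -40:172 -38:197 -35:198 -34:66 -32:169 -29:197 -27:158 -25:161 -22:75 -19:76 -13:74 -9:155 -7:72 -4:197 0:177 5:67
```

View pics/side7_z.png

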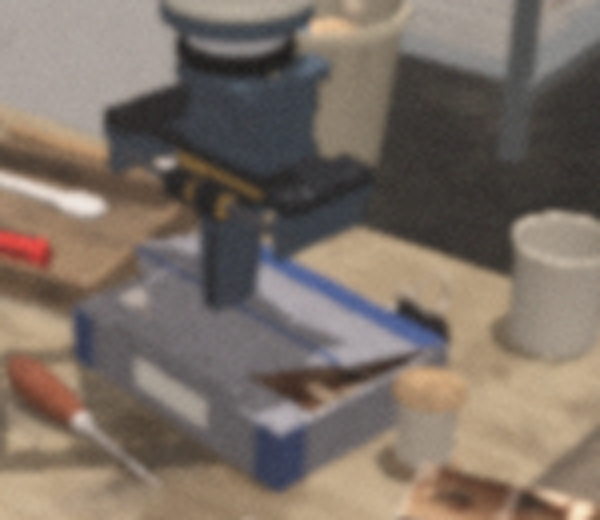

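servo_tool --rows '[{"dp": [2.5,0.5,0],"turn": 0,"hand": 0},{"dp": [2.5,0.5,0],"turn": 0,"hand": 0},{"dp": [2.5,0.5,0],"turn": 0,"hand": 0},{"dp": [2.5,0.5,0],"turn": 0,"hand": 0},{"dp": [0,0,0],"turn": 0,"hand": 0}]'

```text
time: 8.0
tcp_pos: [407.7, -310.9, 64.1]
tool_rot: [0.994, 1.57, 2.372]
ft_force: [0.5, -0.4, 0.2]
finger_gap: 0.2
```

```bash
python3 s.py 8 side
```

```text
t 8.0 tcp [ 407.7 -310.9   64.1] box [-28.1   0.3  64.1] F [ 0.47 -0.45  0.25] gap 0.2
side y -75 -78:47 -76:41 -66:48 -64:183 -63:157 -62:183 -59:45 -56:47 -51:186 -47:45 -42:57 -39:56 -37:159 -34:40 -32:61 -28:62 -26:42 -21:153 -19:158 -15:146 -12:63 -8:157 -4:41 0:151 4:161 8:150 13:59 32:54 50:52 71:50
side y -50 -80:37 -77:44 -76:33 -71:56 -58:158 -54:52 -52:181 -50:184 -48:204 -46:197 -44:187 -41:186 -38:60 -35:40 -33:59 -30:62 -26:195 -23:202 -20:191 -15:186 -13:188 -9:187 -5:187 -2:187 13:59 25:60 43:55 59:55 76:50
side y -30 -79:41 -78:56 -76:47 -75:40 -71:57 -65:166 -59:159 -58:159 -55:55 -53:162 -52:184 -51:57 -50:173 -49:195 -48:169 -46:57 -43:59 -38:61 -32:61 -28:65 -21:66 -12:62 -2:62 10:59 20:59 33:55 42:57 57:53 66:51 110:49
side y 30 -78:31 -78:56 -77:36 -77:51 -76:40 -76:56 -75:57 -74:48 -70:55 -65:55 -64:56 -62:164 -59:55 -56:51 -53:55 -52:178 -51:185 -50:167 -50:173 -50:59 -49:57 -47:186 -45:186 -43:55 -38:57 -36:62 -34:62 -31:65 -25:63 33:56 40:57 46:54 58:52 70:51 78:50
side y 50 -80:51 -78:54 -77:33 -77:56 -77:37 -76:38 -75:34 -73:33 -66:57 -60:159 -58:52 -57:161 -55:185 -53:183 -51:186 -51:185 -50:185 -49:55 -47:186 -45:187 -44:59 -41:61 -38:59 -33:61 -28:63 -24:63 -20:66 -13:63 48:55
side y 75 -78:45 -77:31 -74:46 -64:157 -63:186 -63:183 -62:165 -61:173 -59:46 -57:163 -55:50 -53:186 -49:169 -48:187 -45:186 -41:154 -38:156 -36:187 -34:157 -31:58 -29:186 -26:150 -24:188 -21:65 -18:64 -14:186 -9:63 -5:63 -2:61 4:61
```

View pics/side8_z.png

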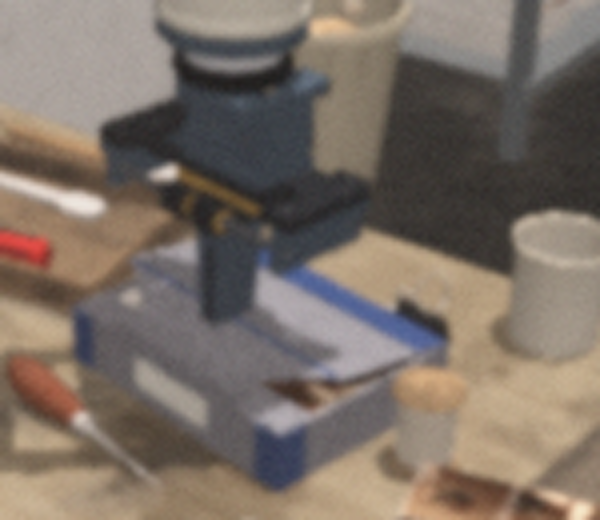

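servo_tool --rows '[{"dp": [2.5,0.3,0],"turn": 0,"hand": 0},{"dp": [2.5,0.3,0],"turn": 0,"hand": 0},{"dp": [2.5,0.2,0],"turn": 0,"hand": 0},{"dp": [2.5,0.2,0],"turn": 0,"hand": 0},{"dp": [2,0.2,0],"turn": 0,"hand": 0},{"dp": [0,0,0],"turn": 0,"hand": 0}]'

```text
time: 8.65
tcp_pos: [406.6, -310.8, 52.1]
tool_rot: [0.887, 1.571, 2.265]
ft_force: [-0.1, 0.4, -0.4]
finger_gap: 0.7
```

```bash
python3 s.py 9 side
```

```text
t 8.65 tcp [ 406.6 -310.8   52.1] box [-29.2   0.2  52.1] F [-0.15  0.43 -0.39] gap 0.7
side y -75 -78:44 -75:45 -66:45 -65:164 -64:47 -62:137 -59:173 -56:149 -53:138 -49:175 -45:174 -40:131 -38:137 -35:150 -34:40 -29:42 -27:55 -23:139 -19:175 -15:53 -10:138 -7:145 -3:54 0:148 3:52 7:137 16:51 32:50 48:49 63:51
side y -50 -78:38 -76:43 -75:56 -63:55 -56:148 -52:186 -50:51 -48:174 -46:193 -44:179 -41:51 -39:188 -36:182 -33:50 -31:194 -28:193 -25:204 -22:185 -19:182 -17:190 -14:173 -10:51 -7:52 -4:175 5:51 20:51 33:51 50:51 66:50 114:37
side y -30 -81:55 -77:30 -77:48 -75:56 -69:57 -63:143 -59:52 -55:148 -52:165 -52:184 -51:178 -51:197 -50:204 -49:197 -48:51 -47:182 -45:54 -40:53 -33:54 -27:54 -17:53 -11:54 -1:52 10:51 19:52 28:51 38:51 48:49 56:51 65:51 77:50
side y 30 -79:36 -78:34 -77:58 -77:58 -77:37 -76:43 -76:52 -76:50 -75:55 -75:55 -73:58 -69:56 -67:57 -66:58 -65:146 -63:153 -59:149 -56:50 -54:171 -53:168 -53:173 -52:175 -52:165 -51:168 -50:158 -49:52 -48:174 -44:174 -43:53 -39:52 -36:52 -34:55 -28:53 -24:53 28:49 37:50
side y 50 -79:52 -78:49 -77:56 -77:35 -77:34 -76:46 -76:38 -76:42 -75:49 -73:32 -70:57 -67:57 -62:148 -60:147 -59:144 -56:149 -55:150 -53:172 -52:50 -52:172 -52:175 -50:177 -49:51 -47:176 -44:51 -42:51 -39:53 -36:53 -31:52 -27:53 -24:53 -20:55 -17:53 -14:52 51:49
side y 75 -79:34 -76:41 -72:44 -65:146 -64:139 -63:172 -62:145 -60:174 -59:150 -57:156 -55:134 -52:150 -50:47 -45:155 -44:175 -41:149 -39:53 -36:53 -33:135 -30:134 -28:173 -25:135 -21:175 -18:175 -13:153 -10:175 -6:54 -4:148 0:54 8:52
```

View pics/side9_z.png

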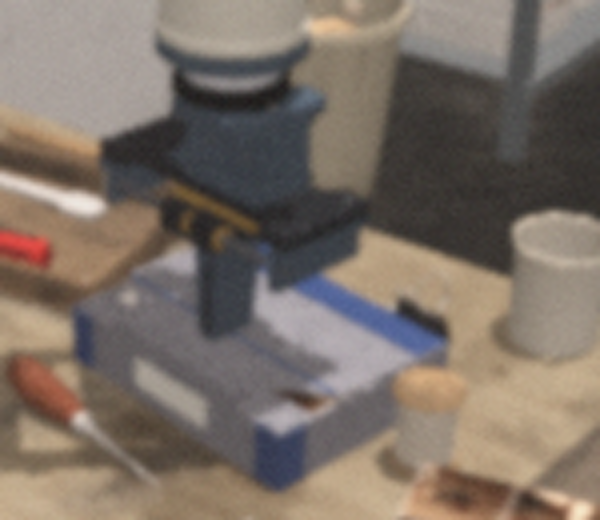

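servo_tool --rows '[{"dp": [1.5,0.1,0],"turn": 0,"hand": 0},{"dp": [1,0,0],"turn": 0,"hand": 0},{"dp": [1,0,0],"turn": 0,"hand": 0},{"dp": [0,0,0],"turn": 0,"hand": 0}]'

```text
time: 9.1
tcp_pos: [406.6, -310.8, 48.8]
tool_rot: [1.008, 1.571, 2.386]
ft_force: [-0.1, -0.2, -0.6]
finger_gap: 0.9
```

servo_tool --rows '[{"dp": [0.5,0,0],"turn": 0,"hand": 0},{"dp": [0.5,0,0],"turn": 0,"hand": 0},{"dp": [0,0,0],"turn": 0,"hand": 0}]'

```text
time: 9.4
tcp_pos: [406.6, -310.8, 48.2]
tool_rot: [-2.202, 1.571, -0.824]
ft_force: [-2.0, 1.7, 9.2]
finger_gap: 0.8
```

servo_tool --rows '[{"dp": [0.5,0,0],"turn": 0,"hand": 0},{"dp": [0,0,0],"turn": 0,"hand": 0}]'

```text
time: 9.6
tcp_pos: [406.6, -310.8, 48.2]
tool_rot: [-2.229, 1.57, -0.851]
ft_force: [-3.8, 1.9, 19.4]
finger_gap: 0.1
```

servo_tool --rows '[{"dp": [-3,0,0],"turn": 0,"hand": 0},{"dp": [-10,0,0],"turn": 0,"hand": 0},{"dp": [-30,0,0],"turn": 0,"hand": 0},{"dp": [-50,0,0],"turn": 0,"hand": 0},{"dp": [-50,0,0],"turn": 0,"hand": 0},{"dp": [-50,0,0],"turn": 0,"hand": 0},{"dp": [-40,0,0],"turn": 0,"hand": 0},{"dp": [0,0,0],"turn": 0,"hand": 0}]'

```text
time: 10.4
tcp_pos: [408.2, -312.3, 286.4]
tool_rot: [-2.147, 1.562, -0.769]
ft_force: [0.4, 0.1, 0.3]
finger_gap: 0.2
```

```bash
python3 s.py 10 side wrist
```

```text
t 10.4 tcp [ 408.2 -312.3  286.4] box [-27.4  -0.9 286.4] F [0.38 0.1  0.33] gap 0.2
side y -75 -78:35 -78:30 -76:39 -74:33 -67:45 -62:46 -57:43 -51:49 -45:49 -41:49 -38:49 -35:42 -30:49 -24:51 -17:50 -14:49 -6:50 -2:49 4:48 12:50 18:48 24:47 31:49 36:48 43:50 50:49 56:51 64:51 68:49 77:49
side y -50 -79:53 -78:50 -77:45 -76:39 -76:52 -75:56 -73:55 -67:55 -56:50 -51:50 -46:49 -40:47 -37:50 -30:48 -25:49 -18:52 -14:49 -10:50 -6:50 0:49 5:51 10:51 16:48 22:51 29:50 36:49 42:50 48:49 52:52 58:51 65:49 72:48 77:49
side y -30 -79:45 -78:54 -77:50 -77:36 -76:50 -75:56 -73:58 -64:54 -53:48 -49:49 -44:49 -39:50 -31:49 -25:49 -19:50 -14:50 -9:49 -2:50 2:49 8:49 14:49 21:49 27:51 32:49 36:49 44:48 48:49 52:49 57:52 63:51 69:50 78:49
side y 30 -80:56 -78:58 -77:36 -77:46 -76:53 -75:38 -72:56 -67:56 -53:50 -46:52 -39:50 -34:50 -28:48 -24:50 -16:48 -11:52 -7:50 -2:48 5:49 13:49 21:49 27:49 31:51 36:52 44:50 50:51 55:52 63:49 68:49 77:51
side y 50 -79:50 -78:46 -77:49 -76:36 -75:50 -73:57 -67:55 -55:49 -50:51 -44:49 -35:48 -30:49 -25:48 -20:51 -12:48 -9:46 -2:49 3:48 6:49 15:50 20:49 29:49 36:51 4
[... 743 characters left out ...]
29:49 -24:49 -19:49 -14:48 -9:49 -4:49 0:50 5:48 11:48 16:48 22:50 27:49 32:48 38:48 43:49 49:49 57:49 71:50
wrist y 30 -79:37 -77:55 -72:55 -67:57 -63:47 -58:48 -53:48 -48:49 -43:47 -38:48 -33:49 -28:50 -23:49 -17:49 -12:49 -7:49 -1:49 4:49 9:49 15:47 21:50 27:50 33:50 38:50 44:49 50:49 56:50 62:49 73:48
wrist y 50 -79:53 -77:55 -72:55 -67:56 -62:49 -56:49 -51:50 -46:50 -41:49 -36:49 -30:48 -25:48 -20:49 -15:48 -9:47 -3:50 2:49 7:50 13:48 19:48 25:47 31:49 37:49 43:49 50:50 56:49 62:49 69:48 75:48
wrist y 75 -80:42 -76:44 -71:45 -66:46 -61:45 -56:45 -51:46 -45:42 -41:47 -35:50 -29:49 -24:49 -19:50 -13:49 -8:50 -3:49 2:49 8:48 13:48 19:47 25:50 32:49 38:48 43:48 49:48 56:49 63:48 69:50 75:50
```

View pics/side10_z.png

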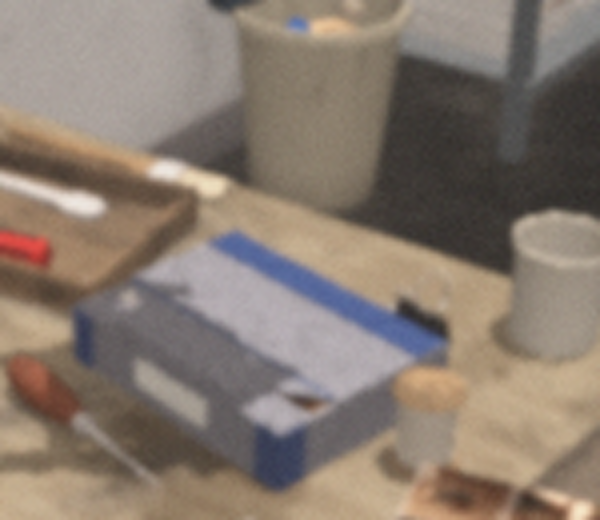

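View pics/wrist10_z.png

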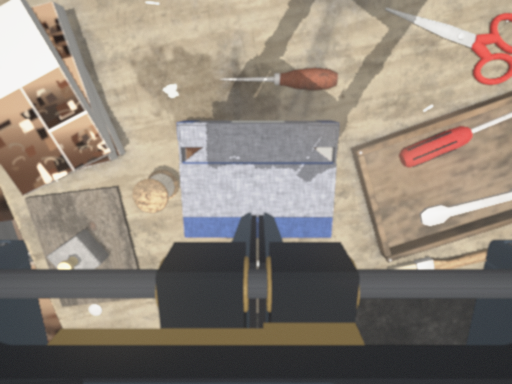

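```bash
python3 -c "
from h import *
state(); print(arm.hand_in())"
```

```text
t 10.5 tcp [ 406.7 -310.8  281.5] box [-2.920e+01  2.000e-01  2.815e+02] F [-0.02 -0.37 -1.31] gap 0.5
the job is handed in; nothing more can be done
None
```

The box is closed, and I handed the job in at 10.5 s with the gripper about 230 mm clear above it.

With the fingers shut, I pushed the tab's back until it bent to its stop. I then swung the flap down until the tab's edge was at the ledge, about 6 mm short of the lip. Finally I pressed the crease flat, with the wrist force reading about 19 N at most.

- **Flap and tab:** with the arm withdrawn, the side and wrist depth views both show them flat, top at about 48–50 mm. The lip reads about 55–57 mm, so the tab passes beneath it.
- **Tab edge:** it is hidden under the lip, so I could not measure how far it is tucked in; I inferred that from the flat fold.
- **Box and other things:** the box's front face was still where it started, within about 1 mm. The other things in view showed no visible movement, but I did not measure each one.
- **Disagreement:** the top and side cameras differed by about 4–5 mm on the box's position. I used the average, and the wrist camera agreed with it.

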